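# Set the hob's click wheel and start it under the kettle

## Robot

A 6-joint arm with a two-finger parallel gripper is mounted at the origin on the work surface. World frame = base frame: x ahead of the robot, y to its left, z up, the work surface at z = 0. Lengths are in mm, angles in degrees, forces in N, time in s.
With the tool pointing down it reaches from about 300 to 875 mm from the base axis. Payload 6.4 kg.
Tool frame: the origin (TCP) lies on the front face of the gripper's body, between the roots of the fingers; the fingertips stand 73 mm ahead of it and the grasp point (between the pads) lies ctrl.grip_depth ahead of it (ctrl.grip_depth is the distance from the TCP to the grasp point, in mm); z points along the fingers, x is the direction in which the jaws open and shut, and the axes are right-handed (so a half turn about z gives the same grasp; the last joint's range is limited). The gripper opens to 85 mm and grips with 20 to 120 N. Pads are 22 mm wide; open, the fingers measure 114 mm over their backs; the gripper's body (76 mm by 85 mm) begins 54 mm behind the grasp point. The pads swing forward as they close: fully open they stand 13 mm farther back than shut.
Start: joints at [-76.106, 10.359, 92.074, -0, 77.567, -11.82], TCP at [249.501, -518.065, 303.888] pointing down, gripper open.
Joint ranges: [-171.53, 171.53], [-51.25, 118.39], [17.06, 147.69], [-65.23, 245.23], [0, 150.52], [-178.68, 178.68]. Speed limits (degrees/s): [147.25, 147.25, 172.46, 180, 180, 180].

## Interface

Orientations are given as [roll, pitch, yaw] about the fixed x, y, z axes, in that order (R = Rz(yaw) Ry(pitch) Rx(roll)).
In Python, from plant import ctrl, get_image, camera_params, silhouettes, tip_of gives the robot as it stands.
- The arm moves only by the shell command python3 -m crank 'ROWS' [FORCE]. ROWS is JSON, a list of rows, each a list of 7 numbers: the shift along the tool's x, y, z in mm, then the turn, a rotation vector about the tool's x, y, z in rad, then the closure in counts, from 0 (fully open) to 255 (shut). In form: [[tx, ty, tz, rx, ry, rz, grip], ...]. A call has 1 to 20 rows; each row shifts and turns the commanded pose from where the row before left it, along the tool's axes as they then stand; what a row does not reach is not made up. A row lasts 1/10 s, in which the tool goes at most 50 mm and 8.59 degrees, less where a joint would pass 70% of its speed; a pose out of reach is approached as far as the arm can. A call is refused whole if a number of a shift passes 50 or a number of a turn 0.15, either way. A call with a gripper value outside its range is refused whole. The fingers move at their own pace and stop on an object; FORCE is the grip in N (left out, the last holds). Time passes only in rows, so rows that do not move let the fingers close. It gives the time, the measured TCP pose, the force and the opening at its end, in the units of the state.
- ctrl.get_state(): the state, without advancing time (a new reading comes with each control period).
- get_image(name): name is "scene" or "top"; returns the picture (400x640x3 uint8, red, green, blue); there is no depth.
- camera_params(name): a dict with "vfov" (degrees; the focal length in pixels is half the picture's height over the tangent of half this angle, whatever the lens; pixels are square), "cx", "cy" (the principal point, pixels), "R" (3x3) and "t" (3): a world point X has camera coordinates R X + t. Camera axes: x right, y down, z forward; pixel columns grow to the right and rows downward; lengths in mm; the calibration is good to about 2 mm. A picture is of the moment at which its call begins. camera_params takes no time and is no camera call.
- ctrl.finish_job(): hands the job in, once; it reports no verdict.
Trained networks look in the newest picture that a camera, given by its name, has taken for a name from the list of things; names that differ only in an ending like _2 or _b are one class to them, and where a whole thing is asked for, a point or a joint stands for the part that bears it (a point fixed in the world has none). Each returns a list of dicts, best first, with "score" (0 to 1); they miss things now and then, are a little off and sometimes report something else, mostly with a low value. They report only what shows in the picture. A call takes as long as a camera call. They do not tell look-alikes from the thing itself.
- silhouettes(camera, label): "region" (400x640 bool, what is visible of it) and "rect" ([left, top, right, bottom] as shares, 0 to 1, of the picture: columns of its width, rows of its height, round what is visible of it).
- tip_of(camera, label): "location" ([column, row] as shares, 0 to 1, of the picture: columns of its width, rows of its height: a listed point, or the origin of a listed thing).
The state is a dict: "clock": time; "q": joint angles; "joint_velocities": joint speeds; "joint_torque": joint torques, N m; "position": TCP position; "eef_rot": TCP orientation; "contact_force": force on the tool from outside, world axes, zero at the start; "torque": the same for the moment, N m; "gripper_width": finger opening in mm.
Only numpy, scipy, OpenCV 4.12 (cv2) and the standard library are available. Lean on these libraries where they do the work, as an engineer would, in place of code of your own. Each camera call takes 0.05 s, during which the arm holds its last target.

## Task

Put the kettle on: with a fingertip, flick the lugs of the hob's white heat wheel round clockwise (seen from above), click by click, until the red lug rests pointing at the white mark on the panel, without turning it a click too far. Then press the green start button fully down and let it spring back. Leave the kettle and everything else on the counter standing where they are; nothing is to be picked up.

Things in the scene. Friction and masses are not known exactly. Their poses are not given: they have to be found in the camera images.
- hob: portable induction hob, fixed, 300 (x) x 400 (y) x 55 mm high. Origin: centre of its underside, on the counter; x axis from front edge to back, y left, z up. Left: black glass with the kettle. Right: grey panel with, front to back at y = -140 mm, heat wheel (axle x = -120 mm), white mark (-66 to -48), start button (-20), salt shaker (about 68). Front edge x = -150 mm: the wheel juts 20 mm out over free air.
- axle (a point): centre of the heat wheel's top, on its vertical axle, 76 mm above the counter. White disc, 38 mm radius, with eight rim lugs every 45 degrees, one red, seven black: 8 mm wide, round-ended, out to 50 mm radius, from 58 to 76 mm above the counter, 28 mm free gap between neighbours near the tips. At rest one lug points straight at the mark, another straight to the hob's front.
- wheel (a joint): heat wheel angle in rad, growing clockwise seen from above; 0: red lug at the mark, negative before it. Clicks every 0.785 (45 deg); starts 2, 3 or 4 clicks short (rarely balanced halfway between two clicks until nudged). A spring detent, about 1 to 3 N at a lug: pushed over halfway, the wheel snaps into the next click and stops. Going round the other way does not count.
- red_lug (a point): near the tip of the red lug, on its upper face, 46 mm from the axle.
- mark (a point): end nearest the wheel of the white bar painted on the panel behind the wheel, 54 mm from the axle towards the hob's back; bar 18 x 7 mm.
- start_top (a point): centre of the top of the green round start button, 28 mm diameter, in a low black housing on the control panel; pressed straight down.
- start (a joint): travel of the start button in m: 0 up, 0.006 fully down (5 N); springs back. Counts as pressed from 0.0045.
- kettle: red enamel kettle, 168 mm diameter, 205 mm to the top of its bail handle, spout 130 mm from its centre, standing on the hob's glass. Origin: centre of its underside. Leave it.
- shaker: blue ceramic salt shaker, 40 mm diameter, 77 mm high, standing on the back of the control panel. Origin: centre of its underside. Leave it.
- rolling_pin: wooden rolling pin, 430 mm long, 52 mm thick, lying along its x axis. Origin: under its middle. Leave it.
- sugar_bowl: white ceramic sugar bowl with a hinged flip-top lid, 100 mm diameter, 92 mm high. Origin: centre of its underside. Leave it.
- ladle: steel ladle, bowl 90 mm diameter, handle 290 mm along its -x. Origin: under its bowl. Leave it.
- tongs: steel spring tongs with black tips, 250 mm along x, 75 mm wide. Origin: underside, at the middle. Leave them.
- mug: blue mug, 82 mm diameter, 95 mm high. Origin: centre of its underside. Leave it.
- tea_jar: amber glass jar with a wooden cap, 80 mm diameter, 130 mm high. Origin: centre of its underside. Leave it.
Not all that is in view belongs to the job. Several things have the shape of the shaker; the one meant has the colours described above.

How it is judged (in metres and radians):
On the way, in this order (a step that is already met when the one before it is completed fails the run):
1. the wheel rests in the click where the red lug points at the mark (value of joint wheel between -0.15 and 0.15 rad and velocity of joint wheel between -0.3 and 0.3 rad/s), for 0.2 s.
2. the start button is pressed fully down (value of joint start above 0.0045 m and value of joint wheel between -0.15 and 0.15 rad), for 0.04 s.
At the end, for the whole second after the job is handed in: The red lug points at the white mark (wheel angle within 0.15 rad of 0), the start button is up again (less than 1.5 mm down), kettle and shaker upright and within 15 mm of where they stood, mug, sugar bowl and tea jar within 20 mm, rolling pin, ladle and tongs within 30 mm (value of joint wheel between -0.15 and 0.15 rad and value of joint start below 0.0015 m and distance of each of kettle, shaker from where it was at the start of the episode below 0.015 m and distance of each of rolling_pin, ladle, tongs from where it was at the start of the episode below 0.03 m and distance of each of sugar_bowl, mug, tea_jar from where it was at the start of the episode below 0.02 m and angle between each of kettle, shaker's own z axis and vertical below 0.1 rad); the robot touches nothing.
It fails at once if the wheel is turned past the mark towards the next click (value of joint wheel above 0.45 rad).
It fails at once if the start button is pressed before the red lug is at the mark (value of joint start above 0.003 m and not (value of joint wheel between -0.15 and 0.15 rad)).
It fails at once if the kettle or the salt shaker is lifted, tipped or shoved more than 15 mm (distance of any of kettle, shaker from where it was at the start of the episode above 0.015 m or angle between any of kettle, shaker's own z axis and vertical above 0.2 rad).
It fails at once if the rolling pin, ladle or tongs is lifted or shoved more than 30 mm, or the sugar bowl, mug or tea jar more than 20 mm (distance of any of rolling_pin, ladle, tongs from where it was at the start of the episode above 0.03 m or distance of any of sugar_bowl, mug, tea_jar from where it was at the start of the episode above 0.02 m).
It also fails if it takes over 72 s, if anything falls off the work surface, if the arm or the gripper's body presses on something with over 40 N, if the wrist force passes 120 N, or if a joint passes its speed limit or range.

## Working session

There is one attempt and no reset: what is moved stays moved. The work goes in short steps, Python scripts to look and compute and a shell command to move; the robot and the scene stay as the last step left them, time stands still between calls to the robot, and variables do not carry over. Pictures are saved under pics/ and viewed, and the job is handed in when it is done.

```bash
mkdir -p pics; ls
cat > h.py <<'E'
import numpy as np, cv2
from plant import ctrl, get_image, camera_params, silhouettes, tip_of
def cam(n):
    p=camera_params(n); f=200/np.tan(np.radians(p['vfov'])/2)
    return f,p['cx'],p['cy'],np.array(p['R']),np.array(p['t'])
def toworld(n,u,v,z):
    f,cx,cy,R,t=cam(n); d=R.T@np.array([(u-cx)/f,(v-cy)/f,1]); c=-R.T@t
    return c+d*(z-c[2])/d[2]
def px(n,X):
    f,cx,cy,R,t=cam(n); c=R@np.array(X,float)+t
    return np.array([cx+f*c[0]/c[2],cy+f*c[1]/c[2]])
def save(n,im): cv2.imwrite('pics/'+n+'.png',im[:,:,::-1])
E
python3 - <<'E'
from h import *
for n in('scene','top'):
    save(n+'0',get_image(n)); print(n,{k:np.round(v,3).tolist() for k,v in camera_params(n).items()})
    for l,z in(('axle',76),('red_lug',76),('mark',55),('start_top',62),('hob',0)):
        print(l,[(round(d['score'],2),np.round(np.array(d['location'])*[640,400],1).tolist(),toworld(n,d['location'][0]*640,d['location'][1]*400,z).round(1).tolist()) for d in tip_of(n,l)[:3]])
print(ctrl.get_state(),ctrl.grip_depth)
E
```

```text
pics
scene {'vfov': 42.508, 'cx': 318.061, 'cy': 207.87, 'R': [[0.637, 0.77, -0.018], [0.463, -0.401, -0.79], [-0.616, 0.495, -0.613]], 't': [-384.554, -193.319, 2090.642]}
axle [(0.6, [288.1, 204.6], [492.0, -36.4, 76.0])]
red_lug [(0.53, [344.5, 224.9], [694.7, 35.2, 76.0])]
mark [(0.96, [298.3, 214.8], [536.3, -28.7, 55.0])]
start_top [(0.58, [298.8, 221.0], [570.1, -52.5, 62.0]), (0.47, [422.3, 186.1], [702.0, 398.0, 62.0])]
hob [(0.61, [344.1, 225.4], [628.3, 94.5, 0.0]), (0.29, [382.6, 168.2], [465.2, 444.0, 0.0])]
top {'vfov': 53.769, 'cx': 319.892, 'cy': 196.995, 'R': [[-0.013, -1.0, 0.002], [-0.999, 0.013, -0.052], [0.052, -0.003, -0.999]], 't': [-4.537, 572.248, 1431.002]}
axle [(0.89, [320.8, 224.0], [474.3, -13.6, 76.0])]
red_lug [(0.57, [314.4, 230.4], [452.3, 9.1, 76.0])]
mark [(0.67, [326.4, 209.5], [525.1, -34.3, 55.0])]
start_top [(0.49, [325.8, 197.9], [566.1, -32.7, 62.0])]
hob [(0.77, [292.4, 186.6], [612.8, 89.5, 0.0])]
{'clock': 0.6, 'q': array([-7.61045631e+01,  1.03574211e+01,  9.20738863e+01,  5.45642177e-04,
        7.75647118e+01, -1.18208165e+01]), 'joint_velocities': array([ 0.03768462, -0.02534323, -0.01722345,  0.03034842,  0.06087658,
       -0.00529925]), 'joint_torque': array([ 3.05712292e-04, -4.44595420e+01, -3.51520836e+01, -1.00867139e-04,
        1.02709648e-03, -6.12921895e-06]), 'position': array([ 249.51945138, -518.07098335,  303.90836703]), 'eef_rot': array([ 1.79999706e+02, -4.00548775e-03, -6.42838640e+01]), 'contact_force': array([ 0.39685378,  1.6034727 , -0.59647271]), 'torque': array([ 0.02892714, -0.01723649, -0.01564814]), 'gripper_width': 85.69053257139385} 53.900000000000006
```

Run:
```python
from h import *
s=cv2.imread('pics/scene0.png');t=cv2.imread('pics/top0.png')
cv2.imwrite('pics/top0b.png',cv2.resize(t[150:260,250:390],None,fx=5,fy=5,interpolation=2))
cv2.imwrite('pics/scene0b.png',cv2.resize(s[150:290,250:450],None,fx=4,fy=4,interpolation=2))
```

```text
(no output)
```

View pics/top0.png

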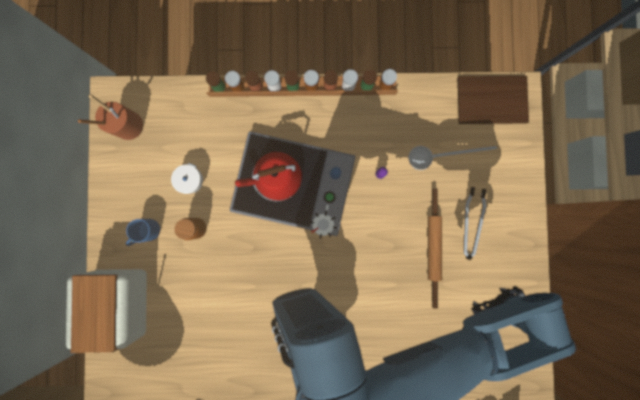

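View pics/scene0.png

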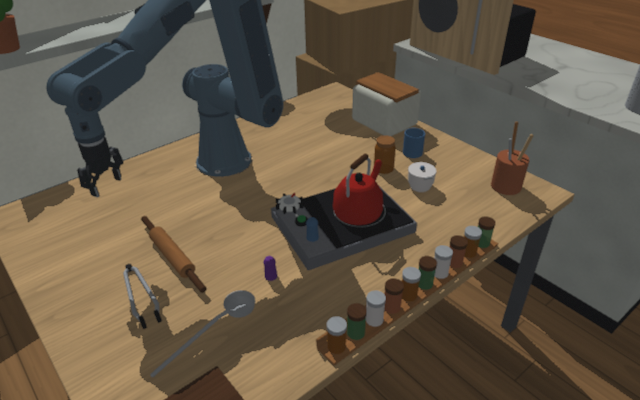

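View pics/top0b.png

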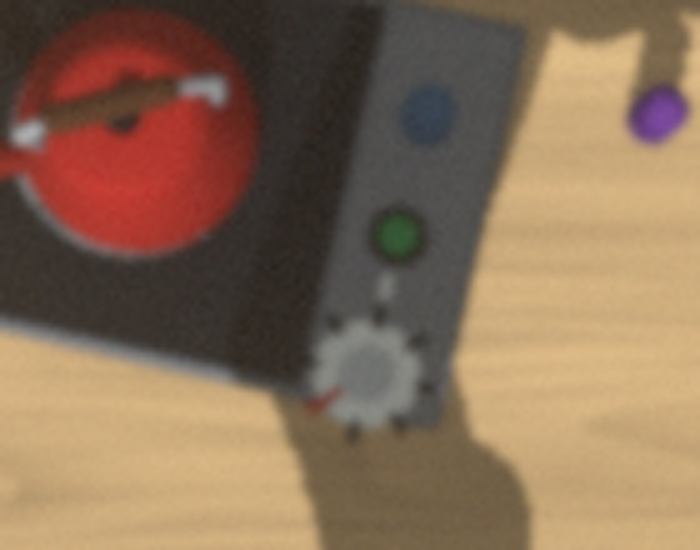

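View pics/scene0b.png

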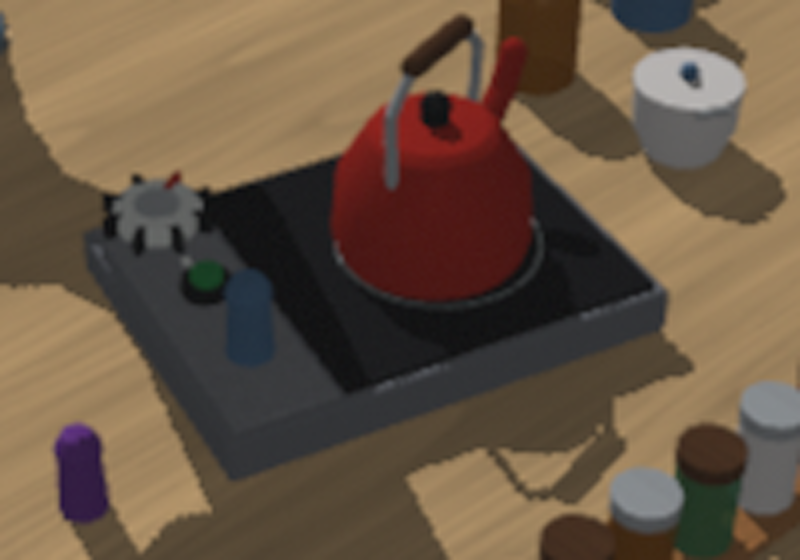

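The top crop shows the wheel at about (323,224), the red lug at about (313.6,230.6) pointing down-left, and the mark up-right of the wheel at about (327,207). That puts it 3 clicks short. Next I'll fit the hob pose using both cameras.

```bash
cat > fit.py <<'E'
from h import *
from scipy.optimize import least_squares
pts={'axle':(-120,-140,76),'mark':(-66,-140,55),'start_top':(-20,-140,65),'hob':(0,0,0)}
def W(p,l): 
    x,y,th=p; c,s=np.cos(th),np.sin(th); l=np.array(l,float)
    return np.array([x+c*l[0]-s*l[1],y+s*l[0]+c*l[1],l[2]])
E
python3 - <<'E'
from fit import *
obs=[]
sil={}
for n in('scene','top'):
    im=get_image(n)
    for l in pts:
        r=tip_of(n,l)
        if r: obs.append((n,l,np.array(r[0]['location'])*[640,400],r[0]['score']))
    s=silhouettes(n,'hob'); print(n,[(round(d['score'],2),int(d['region'].sum())) for d in s[:2]])
    sil[n]=s[0]['region']
    save('sil_'+n,np.where(sil[n][...,None],im//2+np.array([0,127,0],np.uint8),im).astype(np.uint8))
f=lambda p: np.concatenate([px(n,W(p,pts[l]))-o for n,l,o,s in obs])
r=least_squares(f,[600,90,-.22],loss='soft_l1')
print(r.x,np.degrees(r.x[2]))
for (n,l,o,s),e in zip(obs,f(r.x).reshape(-1,2)): print(n,l,o.round(1),round(s,2),e.round(1))
np.save('p0.npy',r.x)
for n in('scene','top'):
    im=get_image(n); k=5
    x0,y0,x1,y1=(225,125,365,240) if n=='top' else (265,170,425,270)
    b=cv2.resize(im[y0:y1,x0:x1],None,fx=k,fy=k,interpolation=2)
    def P(l): return tuple(((px(n,W(r.x,l))-[x0,y0]+.5)*k).astype(int).tolist())
    q=[P((a,bb,55)) for a,bb in((-150,-200),(150,-200),(150,200),(-150,200))]
    for i in range(4): cv2.line(b,q[i],q[(i+1)%4],(255,255,0),1)
    for l in pts.values(): cv2.circle(b,P(l),3,(255,0,255),-1)
    for a in range(72): cv2.circle(b,P((-120+38*np.cos(a*np.pi/36),-140+38*np.sin(a*np.pi/36),76)),1,(0,255,255),-1)
    save('ov_'+n,b)
E
```

```text
scene [(0.65, 5862)]
top [(0.72, 510), (0.65, 6970)]
[ 6.28337180e+02  8.40799644e+01 -2.57171661e-01] -14.734850761924028
scene axle [288.3 203. ] 0.93 [ 0.8 -2.3]
scene mark [297.2 213.5] 0.75 [-1.7  1. ]
scene start_top [296.9 217.3] 0.49 [4.  2.6]
scene hob [345.  227.5] 0.95 [-3.2 -0.8]
top axle [322.4 222. ] 0.57 [0.5 1.3]
top mark [328.2 209.6] 0.73 [-1.8 -1.1]
top start_top [326.3 194.7] 0.46 [3.4 1.1]
top hob [295.  185.2] 0.61 [-1.1 -2.8]
```

View pics/ov_top.png

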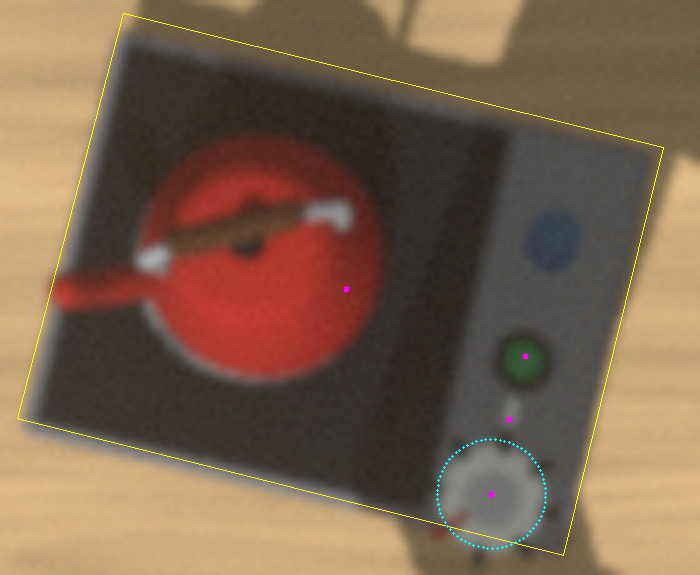

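View pics/ov_scene.png

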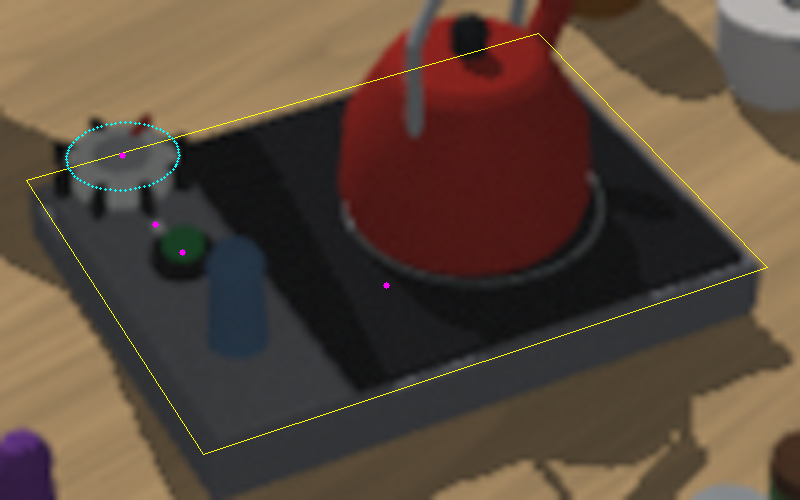

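Run:
```python
from fit import *
T=[((-120,-140,76),(492,494)),((-20,-140,65),(523,360)),((-57,-140,55),(512,410)),((150,200,55),(128,36)),((-150,200,55),(26,424)),((150,-200,55),(662,152)),((-150,-200,55),(565,553))]
S=[((-120,-140,76),(123,157)),((-20,-140,65),(184,242)),((-150,-200,55),(30,192)),((150,-200,55),(207,458)),((150,200,55),(757,260))]
obs=[('top',l,np.array(o)/5+[225,125]-.5) for l,o in T]+[('scene',l,np.array(o)/5+[265,170]-.5) for l,o in S]
f=lambda p: np.concatenate([px(n,W(p,l))-o for n,l,o in obs])
r=least_squares(f,[600,90,-.22],loss='soft_l1')
p=r.x;print(p,np.degrees(p[2]))
for (n,l,o),e in zip(obs,f(p).reshape(-1,2)): print(n,l,e.round(1))
for n in('top','scene'):
  m=[o for o in obs if o[0]==n]
  rr=least_squares(lambda p: np.concatenate([px(n,W(p,l))-o for n,l,o in m]),p,loss='soft_l1').x
  print(n,rr,W(rr,pts['axle']),W(rr,pts['start_top']))
print(W(p,pts['axle']),W(p,pts['start_top']))
np.save('p.npy',p)
```

```text
[ 6.25860992e+02  8.46769806e+01 -2.46095951e-01] -14.100259364050924
top (-120, -140, 76) [0.2 0.4]
top (-20, -140, 65) [ 0.5 -0.4]
top (-57, -140, 55) [ 0.3 -0.2]
top (150, 200, 55) [-1.7 -3.2]
top (-150, 200, 55) [-1.6  0.4]
top (150, -200, 55) [-0.2 -0.9]
top (-150, -200, 55) [0.1 0.7]
scene (-120, -140, 76) [-0.5 -0.3]
scene (-20, -140, 65) [-0.6  1.9]
scene (-150, -200, 55) [-1.2 -2.3]
scene (150, -200, 55) [-0.3 -1. ]
scene (150, 200, 55) [1.7 0.4]
top [ 6.25481679e+02  8.37542536e+01 -2.50786385e-01] [474.49235578 -22.08630729  76.        ] [571.36411252 -46.90288938  65.        ]
scene [ 6.26833455e+02  8.49333642e+01 -2.40925971e-01] [476.89508705 -22.39084448  76.        ] [574.00683232 -46.25104004  65.        ]
[475.36976659 -21.87061893  76.        ] [572.35685784 -46.23255915  65.        ]
```

Both cameras agree to about 2.5 mm: axle near (475.4, -21.9), start button near (572.4, -46), hob yaw about -14.2°. At rest the front lug hangs over free air. I'll work from outside the front with one finger of the open gripper, pushing tangentially. The first move stays high, then turns.

```bash
python3 -m crank '[[-36,-31,0,0,0,0,0],[-36,-31,0,0,0,0,0],[-36,-31,0,0,0,0,0],[-36,-31,0,0,0,0,0],[-36,-31,0,0,0,0,0],[-36,-31,0,0,0,0,0],[-36,-31,0,0,0,0,0],[-36,-31,0,0,0,0,0],[-36,-31,0,0,0,0,0],[-36,-31,0,0,0,0,0],[0,0,0,0,0,0.132,0],[0,0,0,0,0,0.132,0],[0,0,0,0,0,0.132,0],[0,0,0,0,0,0.132,0],[0,0,0,0,0,0.132,0],[0,0,0,0,0,0.132,0],[0,0,0,0,0,0.132,0],[0,0,0,0,0,0,0]]'
```

```text
clock: 3.1
position: [372.6, -59.2, 304.0]
eef_rot: [-180.0, 0.0, -117.3]
contact_force: [0.3, 0.3, 0.4]
gripper_width: 85.5
```

```bash
cat >> fit.py <<'E'
A=np.array([475.4,-21.9]); a=np.radians(152.8); u=np.array([np.cos(a),np.sin(a)]); t=np.array([np.sin(a),-np.cos(a)])
def rel():
    s=ctrl.get_state(); d=np.array(s['position'])[:2]-A
    return 'r %.1f yc %.1f z %.1f F %s'%(d@u,d@t+50,s['position'][2],np.round(s['contact_force'],1))
E
python3 -m crank '[[0,0,40,0,0,0,0],[0,0,40,0,0,0,0],[0,0,40,0,0,0,0],[0,0,34,0,0,0,0],[0,0,15,0,0,0,0],[0,0,15,0,0,0,0],[0,0,0,0,0,0,0],[0,0,0,0,0,0,0]]'
python3 - <<'E'
from fit import *
print(rel())
for n in('scene','top'):
    im=get_image(n); x0,y0=(280,160) if n=='top' else (250,150)
    save('a_'+n,cv2.resize(im[y0:y0+100,x0-20:x0+100],None,fx=6,fy=6,interpolation=2))
E
```

```text
clock: 3.9
position: [372.7, -59.3, 120.1]
eef_rot: [180.0, 0.0, -117.1]
contact_force: [0.5, 0.4, 0.2]
gripper_width: 85.7
r 74.3 yc -30.2 z 120.1 F [0.5 0.4 0.2]
```

View pics/a_top.png

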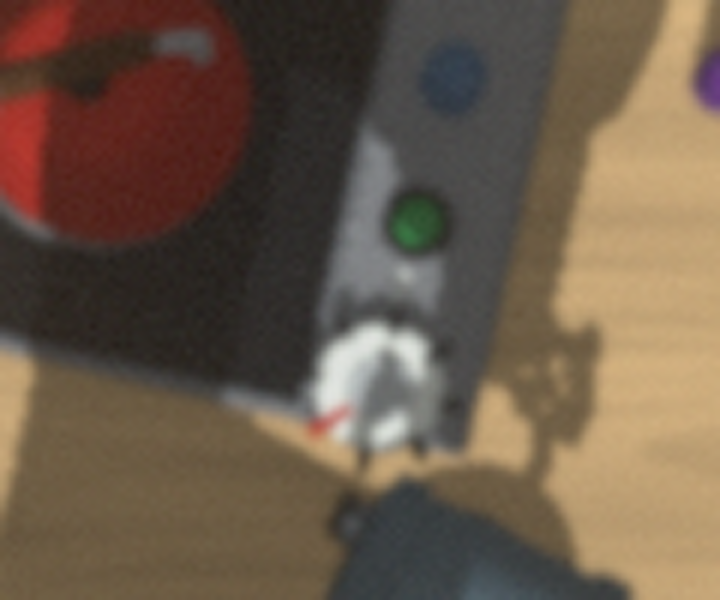

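View pics/a_scene.png

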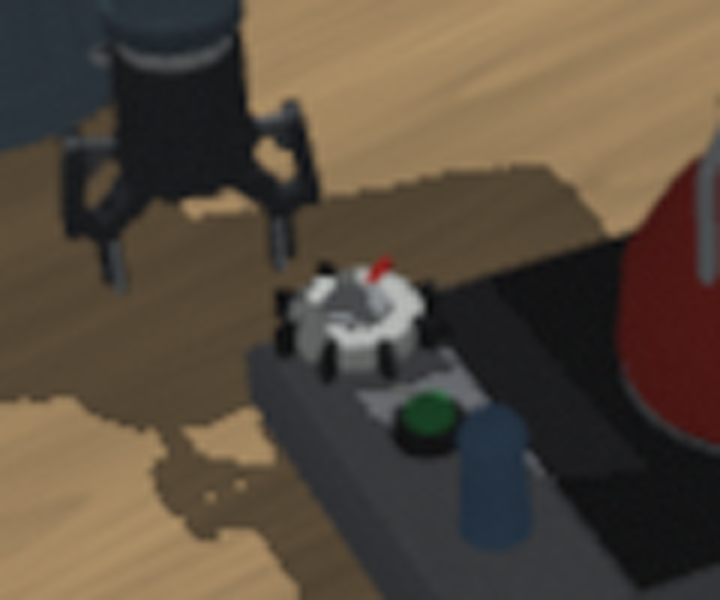

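Run:
```python
from fit import *
s=ctrl.get_state(); T=np.array(s['position'])[:2]
for n,(x0,y0) in(('scene',(230,150)),('top',(260,160))):
    b=cv2.imread(f'pics/a_{n}.png')
    for o in(42.8,57,-42.8,-57):
        for z,c in((47,(0,0,255)),(60,(0,255,255)),(100,(0,255,0))):
            q=((px(n,[*(T+o*t),z])-[x0,y0]+.5)*6).astype(int)
            cv2.circle(b,tuple(q.tolist()),3,c,-1)
    cv2.imwrite(f'pics/b_{n}.png',b)
```

```text
(no output)
```

View pics/b_scene.png

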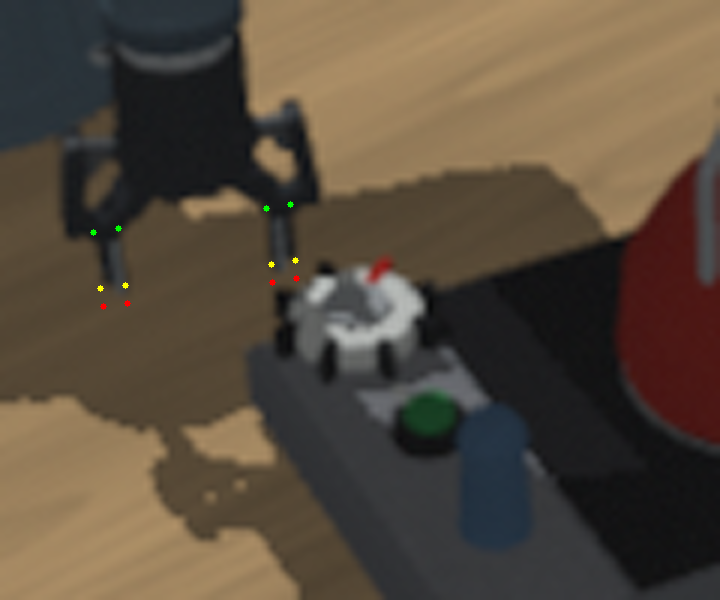

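View pics/b_top.png

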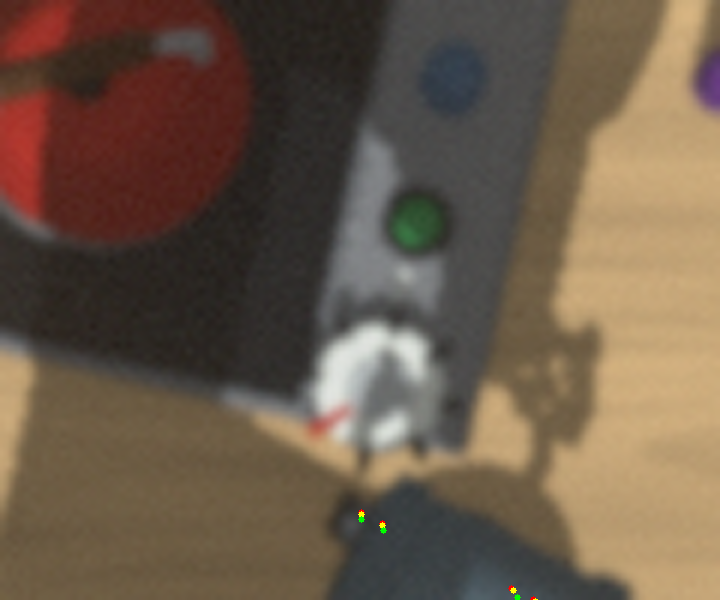

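The fingers match the model, with the open tips at z ≈ 59 when the TCP is at 120. I'll lower 6 mm, insert radially, and push in small steps while watching the force.

```bash
python3 -m crank '[[0,0,6,0,0,0,0],[0,-12,0,0,0,0,0],[0,-10,0,0,0,0,0],[0,0,0,0,0,0,0]]'; python3 -m crank '[[-5,0,0,0,0,0,0],[-5,0,0,0,0,0,0],[-4,0,0,0,0,0,0],[-3,0,0,0,0,0,0],[0,0,0,0,0,0,0]]'
python3 - <<'E'
from fit import *
print(rel())
for n in('scene','top'):
    im=get_image(n); x0,y0=(280,160) if n=='top' else (250,150)
    save('c_'+n,cv2.resize(im[y0:y0+100,x0-20:x0+100],None,fx=6,fy=6,interpolation=2))
E
```

```text
clock: 4.4
position: [394.2, -70.5, 114.6]
eef_rot: [-179.9, 0.0, -117.2]
contact_force: [0.4, -1.0, -0.2]
gripper_width: 85.7
clock: 4.9
position: [399.8, -53.6, 113.8]
eef_rot: [180.0, 0.0, -117.2]
contact_force: [-1.4, 0.6, -0.7]
gripper_width: 85.7
r 52.8 yc -12.7 z 113.8 F [-1.4  0.6 -0.7]
```

View pics/c_top.png

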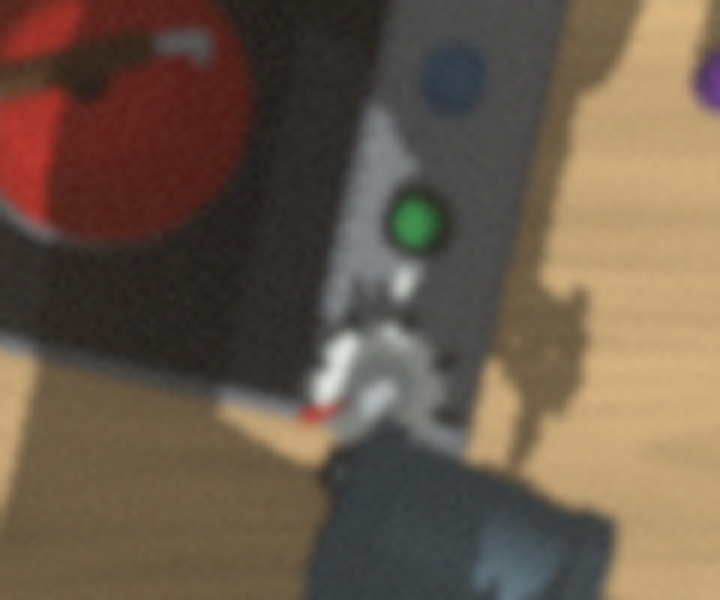

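View pics/c_scene.png

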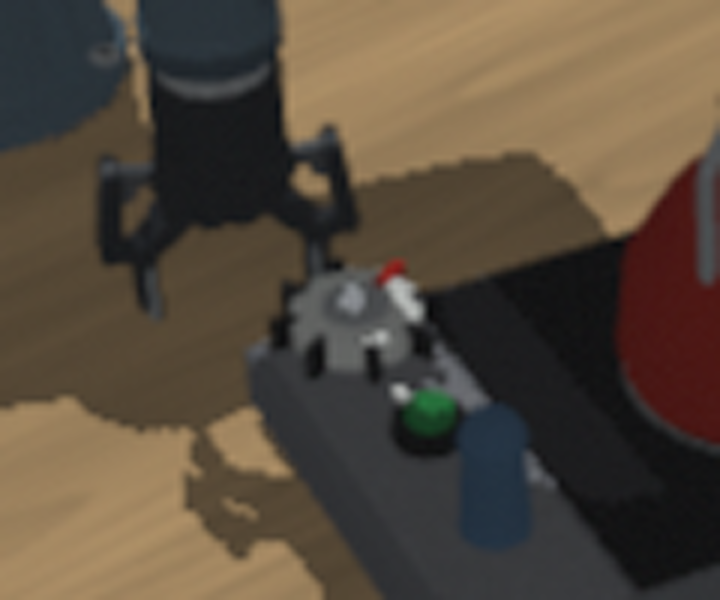

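The wheel has begun to turn the right way: the red lug moved from (320,425) to (318,412) in the top crop. I'll keep pushing.

```bash
python3 -m crank '[[-4,0,0,0,0,0,0],[-4,0,0,0,0,0,0],[-3,0,0,0,0,0,0],[0,0,0,0,0,0,0]]'
cat > snap.py <<'E'
import sys
from fit import *
print(rel())
for n in('scene','top'):
    im=get_image(n); x0,y0=(280,160) if n=='top' else (250,150)
    save(sys.argv[1]+'_'+n,cv2.resize(im[y0:y0+100,x0-20:x0+100],None,fx=6,fy=6,interpolation=2))
a=cv2.imread(f'pics/{sys.argv[1]}_scene.png');b=cv2.imread(f'pics/{sys.argv[1]}_top.png')
cv2.imwrite(f'pics/{sys.argv[1]}.png',np.hstack([a[200:500,100:500],b[200:500,200:600]]))
E
python3 snap.py d
```

```text
clock: 5.4
position: [405.5, -44.1, 114.1]
eef_rot: [-179.9, 0.0, -117.2]
contact_force: [-0.5, 0.2, 0.1]
gripper_width: 85.1
r 52.0 yc -1.7 z 114.1 F [-0.5  0.2  0.1]
```

View pics/d.png

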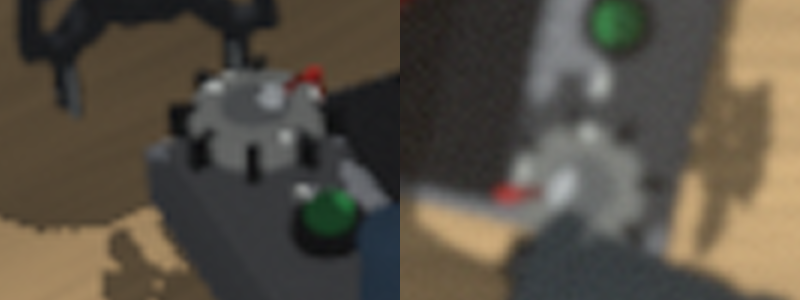

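```bash
python3 -m crank '[[-2,0,0,0,0,0,0],[-2,0,0,0,0,0,0],[0,0,0,0,0,0,0],[0,0,0,0,0,0,0]]';python3 snap.py e
```

```text
clock: 5.9
position: [406.8, -40.7, 113.9]
eef_rot: [-180.0, 0.0, -117.2]
contact_force: [0.0, 1.2, -0.4]
gripper_width: 85.5
r 52.4 yc 1.9 z 113.9 F [ 0.   1.2 -0.4]
```

View pics/e.png

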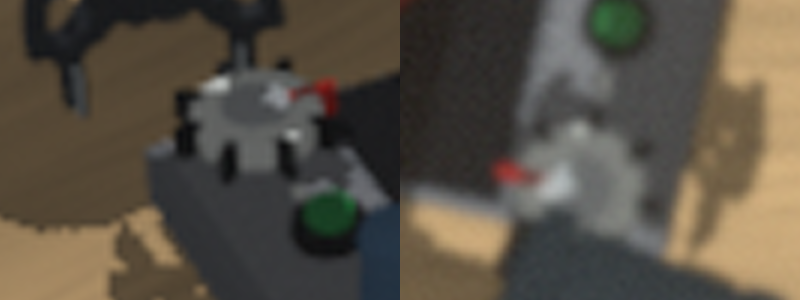

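The first click has snapped home: red now points about 282° against an expected 283°. Two remain. I'll retract radially, step back, re-insert, and push along the same path.

```bash
python3 -m crank '[[0,12,0,0,0,0,0],[0,11,0,0,0,0,0],[0,0,0,0,0,0,0],[16,0,0,0,0,0,0],[16,0,0,0,0,0,0],[0,0,0,0,0,0,0],[0,-12,0,0,0,0,0],[0,-11,0,0,0,0,0],[0,0,0,0,0,0,0]]';python3 snap.py f; python3 -m crank '[[-6,0,0,0,0,0,0],[-6,0,0,0,0,0,0],[-4,0,0,0,0,0,0],[-4,0,0,0,0,0,0],[-4,0,0,0,0,0,0],[-3,0,0,0,0,0,0],[-3,0,0,0,0,0,0],[-2,0,0,0,0,0,0],[0,0,0,0,0,0,0],[0,0,0,0,0,0,0]]';python3 snap.py g
```

```text
clock: 6.9
position: [394.5, -70.2, 114.5]
eef_rot: [-179.9, 0.0, -117.2]
contact_force: [-0.4, -0.1, 0.8]
gripper_width: 85.3
r 49.9 yc -29.9 z 114.5 F [-0.4 -0.1  0.8]
clock: 8.0
position: [407.1, -40.8, 114.0]
eef_rot: [-180.0, 0.0, -117.2]
contact_force: [0.8, -0.1, -0.1]
gripper_width: 85.5
r 52.1 yc 2.0 z 114.0 F [ 0.8 -0.1 -0.1]
```

View pics/f.png

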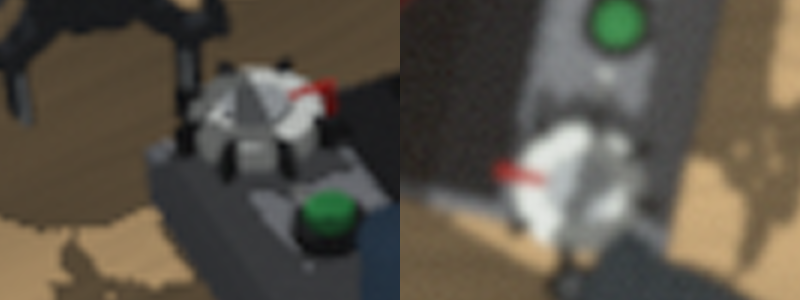

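View pics/g.png

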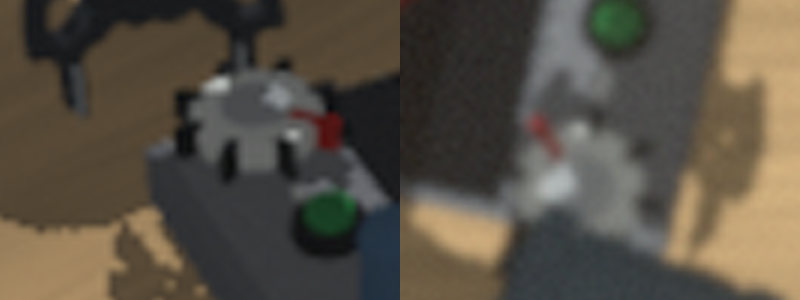

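The second click is home: red is at (540,125) in the crop, pointing up-left, exactly one click short of the mark. I'll repeat the same stroke once more.

```bash
python3 -m crank '[[0,12,0,0,0,0,0],[0,11,0,0,0,0,0],[0,0,0,0,0,0,0],[16,0,0,0,0,0,0],[16,0,0,0,0,0,0],[0,0,0,0,0,0,0],[0,-12,0,0,0,0,0],[0,-11,0,0,0,0,0],[0,0,0,0,0,0,0]]';python3 snap.py i; python3 -m crank '[[-6,0,0,0,0,0,0],[-6,0,0,0,0,0,0],[-4,0,0,0,0,0,0],[-4,0,0,0,0,0,0],[-4,0,0,0,0,0,0],[-3,0,0,0,0,0,0],[-3,0,0,0,0,0,0],[-2,0,0,0,0,0,0],[0,0,0,0,0,0,0],[0,0,0,0,0,0,0]]';python3 snap.py j
```

```text
clock: 9.0
position: [394.5, -70.1, 114.4]
eef_rot: [-179.9, 0.0, -117.2]
contact_force: [-0.0, 0.1, -0.2]
gripper_width: 85.5
r 49.9 yc -29.9 z 114.4 F [-0.   0.1 -0.2]
clock: 10.1
position: [407.1, -40.8, 114.0]
eef_rot: [-180.0, 0.0, -117.2]
contact_force: [1.6, 1.1, 0.2]
gripper_width: 85.4
r 52.1 yc 2.0 z 114.0 F [1.6 1.1 0.2]
```

View pics/i.png

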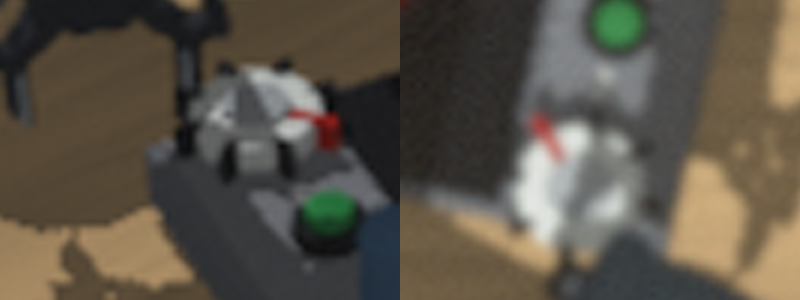

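View pics/j.png

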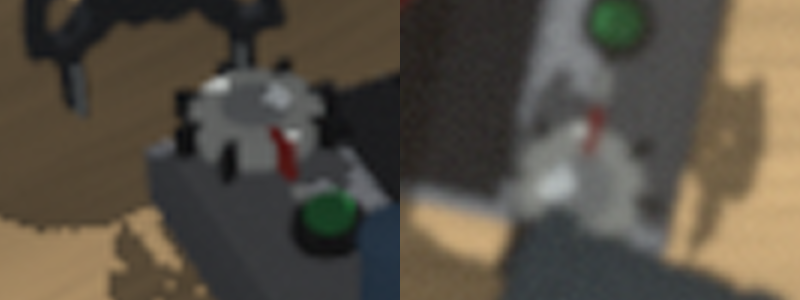

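The red lug now points at the mark. I'll back out, rise, and work out the move to the button with kettle and shaker clearances.

```bash
python3 -m crank '[[0,15,0,0,0,0,0],[0,15,0,0,0,0,0],[0,0,-40,0,0,0,255],[0,0,-40,0,0,0,255],[0,0,-26,0,0,0,255],[0,0,0,0,0,0,255],[0,0,0,0,0,0,255],[0,0,0,0,0,0,255]]' 40
python3 snap.py k
python3 - <<'E'
from fit import *
p=np.load('p.npy')
H=lambda w: (np.array([[np.cos(p[2]),np.sin(p[2])],[-np.sin(p[2]),np.cos(p[2])]])@(w[:2]-p[:2])).round(0)
print('bail end',H(toworld('top',291,167,235)),'kettle c',H(toworld('top',277,176,130)))
for n in('scene','top'):
  for l,z in(('kettle',55),('shaker',55),('start_top',65)):
    get_image(n)
    print(n,l,[(round(d['score'],2),(np.array(d['location'])*[640,400]).round(1),H(toworld(n,d['location'][0]*640,d['location'][1]*400,z))) for d in tip_of(n,l)[:2]])
s=ctrl.get_state();d=W(p,pts['start_top'])[:2]-s['position'][:2]
y=np.radians(s['eef_rot'][2]);print('tool x,y shift',d@[np.cos(y),np.sin(y)],d@[np.sin(y),-np.cos(y)],s['position'],s['gripper_width'])
E
```

```text
clock: 11.0
position: [379.3, -26.9, 218.7]
eef_rot: [179.9, -0.0, -117.2]
contact_force: [-0.2, 0.1, -0.5]
gripper_width: -0.1
r 83.2 yc 1.7 z 218.7 F [-0.2  0.1 -0.5]
bail end [30.  0.] kettle c [ 1. 50.]
scene kettle [(0.87, array([359.2, 208.1]), array([ 0., 67.]))]
scene shaker [(0.62, array([276.5, 278. ]), array([ 180., -306.])), (0.6, array([312.1, 233.7]), array([  49., -131.]))]
scene start_top [(0.47, array([299.2, 215.6]), array([ -42., -136.]))]
top kettle [(0.91, array([282. , 178.7]), array([ 2., 40.]))]
top shaker [(0.51, array([380.5, 173.1]), array([ 103., -298.])), (0.41, array([335.1, 174. ]), array([  62., -141.]))]
top start_top [(0.56, array([325. , 197.5]), array([ -29., -125.]))]
tool x,y shift -70.9073956027318 -179.66083432261607 [380.1603928  -27.09116505 219.9365063 ] -0.0880478749697204
```

View pics/k.png

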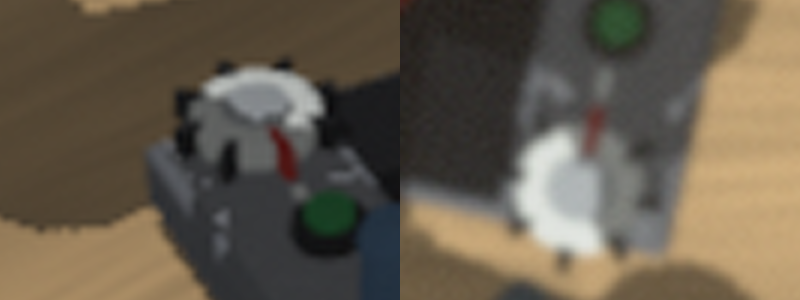

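View pics/k_top.png

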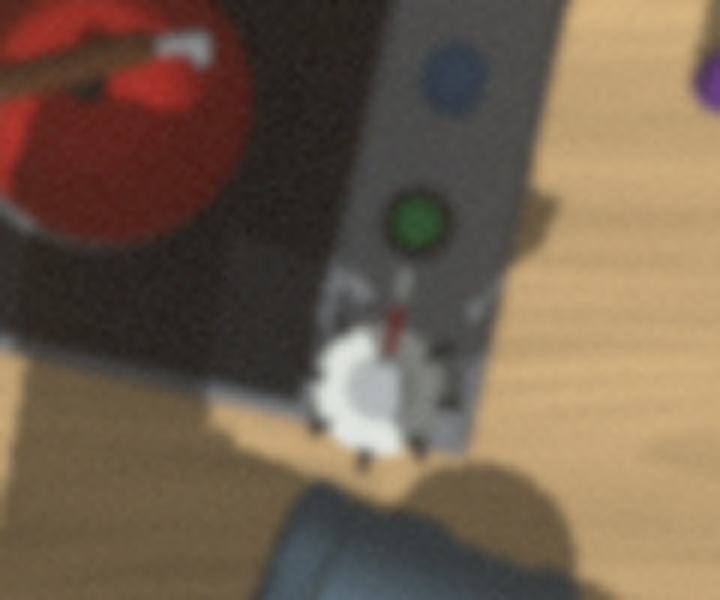

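Red is at the mark, at (597,115) in the crop under the white bar at (605,85). The button is clear, with the kettle bail about 149 mm away and the shaker centre about 88 mm. Shaker candidates: the purple piece at top (380,173) and the blue one on the panel at (335,174). The blue one is the shaker meant, and neither gets touched. Moving above the button.

```bash
python3 -m crank '[[-14.2,-36,0,0,0,0,255],[-14.2,-36,0,0,0,0,255],[-14.2,-36,0,0,0,0,255],[-14.2,-36,0,0,0,0,255],[-14.2,-36,0,0,0,0,255],[0,0,20,0,0,0,255],[0,0,20,0,0,0,255],[0,0,18,0,0,0,255],[0,0,0,0,0,0,255],[0,0,0,0,0,0,255]]'
python3 snap.py l
```

```text
clock: 12.7
position: [572.6, -46.3, 161.9]
eef_rot: [180.0, -0.0, -117.2]
contact_force: [-0.3, -1.4, 0.4]
gripper_width: -0.0
r -97.6 yc 72.7 z 161.9 F [-0.3 -1.4  0.4]
```

View pics/l_scene.png

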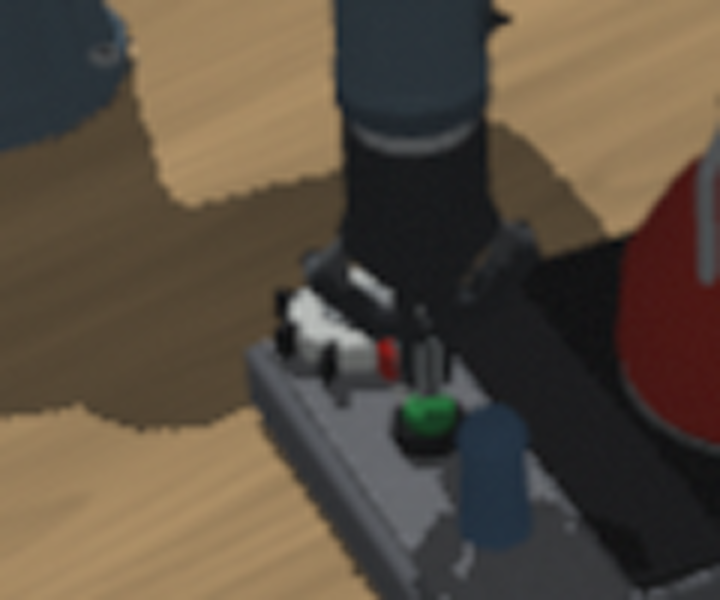

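View pics/l_top.png

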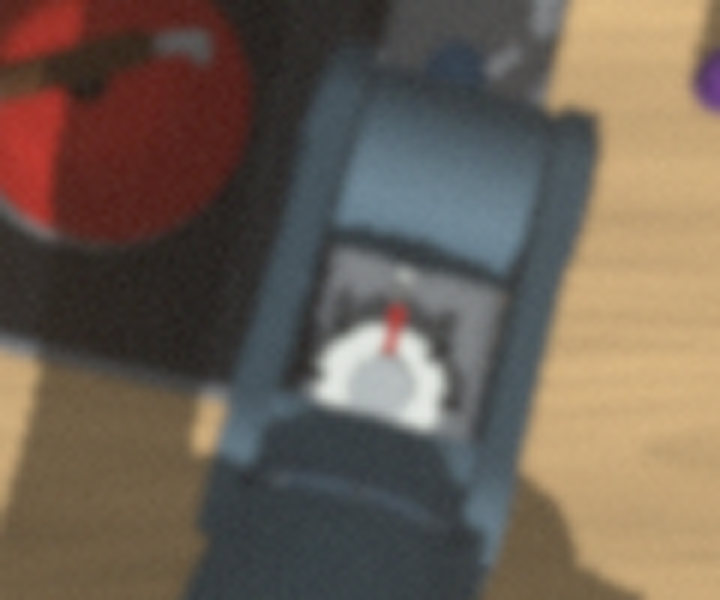

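The closed fingertips sit right over the green button at (430,395) in the scene crop. I'll press in small steps, reading the force.

```bash
python3 -m crank '[[0,0,7,0,0,0,255],[0,0,5,0,0,0,255],[0,0,3,0,0,0,255],[0,0,0,0,0,0,255]]'; python3 -m crank '[[0,0,2,0,0,0,255],[0,0,0,0,0,0,255]]'; python3 -m crank '[[0,0,2,0,0,0,255],[0,0,0,0,0,0,255]]';  python3 -m crank '[[0,0,2,0,0,0,255],[0,0,0,0,0,0,255]]'
```

```text
clock: 13.2
position: [572.8, -46.4, 146.8]
eef_rot: [-180.0, 0.0, -117.2]
contact_force: [-0.2, -0.6, 2.1]
gripper_width: -0.1
clock: 13.4
position: [572.8, -46.3, 145.1]
eef_rot: [-180.0, 0.0, -117.2]
contact_force: [-0.3, -0.1, 4.2]
gripper_width: 0.3
clock: 13.6
position: [572.9, -46.4, 143.6]
eef_rot: [-180.0, -0.0, -117.2]
contact_force: [-2.5, -0.6, 7.6]
gripper_width: -0.0
clock: 13.8
position: [573.0, -46.4, 143.4]
eef_rot: [-180.0, -0.0, -117.2]
contact_force: [-8.0, 1.3, 21.2]
gripper_width: -0.1
```

```bash
python3 -m crank '[[0,0,0.5,0,0,0,255],[0,0,0,0,0,0,255]]'; python3 snap.py m;  python3 -m crank '[[0,0,-5,0,0,0,255],[0,0,-25,0,0,0,255],[0,0,-40,0,0,0,255],[0,0,-30,0,0,0,255],[0,0,0,0,0,0,255]]'
```

```text
clock: 14.0
position: [573.0, -46.4, 143.3]
eef_rot: [-180.0, -0.0, -117.2]
contact_force: [-9.9, 1.8, 25.9]
gripper_width: -0.1
r -98.0 yc 72.9 z 143.3 F [-9.9  1.8 25.9]
clock: 14.6
position: [575.0, -46.9, 245.1]
eef_rot: [-179.5, 0.1, -117.2]
contact_force: [0.3, -0.4, -0.1]
gripper_width: 0.1
```

View pics/m_scene.png

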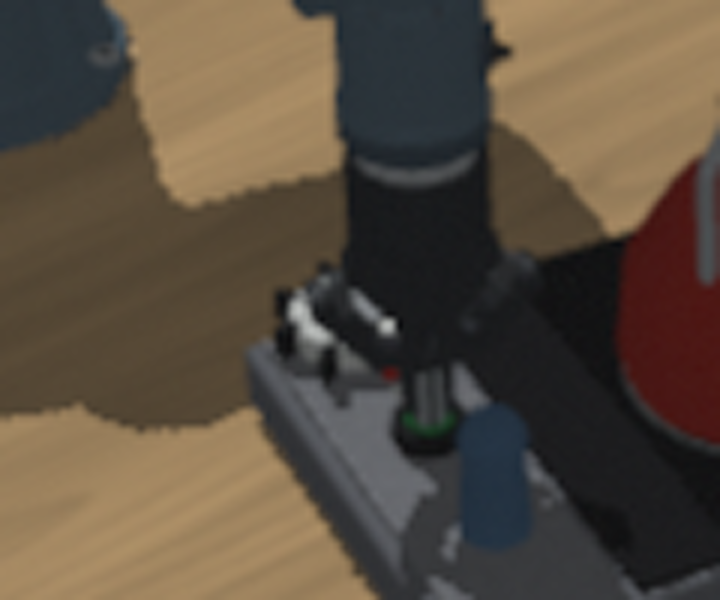

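The green disc sank to a sliver in the housing, and the force jumped from 8 to 26 N at a hard stop. To confirm full travel rather than rim contact, I'll check that it sprang back, then probe where contact begins.

```bash
python3 snap.py n; python3 -m crank '[[0,0,40,0,0,0,255],[0,0,30,0,0,0,255],[0,0,15,0,0,0,255],[0,0,5,0,0,0,255],[0,0,0,0,0,0,255],[0,0,0,0,0,0,255]]'
cat > fz.py <<'E'
from h import *
z=[];f=[]
for i in range(6):
    s=ctrl.get_state(); z.append(s['position'][2]); f.append(s['contact_force'][2]); get_image('top')
print(np.round([np.mean(z),np.mean(f),np.std(f)],2))
E
python3 fz.py
```

```text
r -100.0 yc 73.3 z 245.1 F [ 0.3 -0.4 -0.1]
clock: 15.3
position: [573.5, -46.6, 151.4]
eef_rot: [-179.9, 0.0, -117.2]
contact_force: [0.1, 0.1, -0.1]
gripper_width: 0.3
[151.62  -0.     0.25]
```

View pics/n.png

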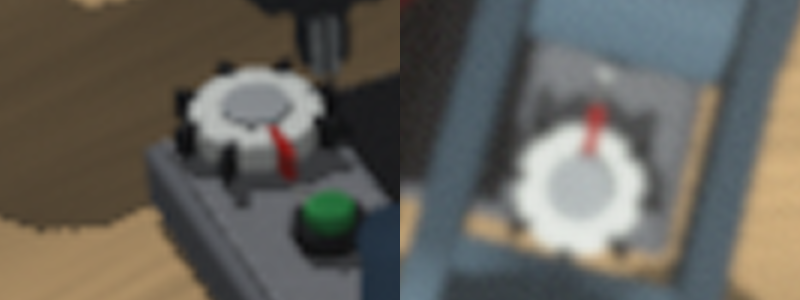

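```bash
for i in 1 2 ; do python3 -m crank '[[0,0,1,0,0,0,255],[0,0,0,0,0,0,255]]' >/dev/null; python3 fz.py; done; python3 -m crank '[[0,0,1,0,0,0,255],[0,0,0,0,0,0,255]]' >/dev/null; python3 fz.py;  python3 -m crank '[[0,0,1,0,0,0,255],[0,0,0,0,0,0,255]]' >/dev/null; python3 fz.py;python3 -m crank '[[0,0,1,0,0,0,255],[0,0,0,0,0,0,255]]' >/dev/null; python3 fz.py;python3 -m crank '[[0,0,1,0,0,0,255],[0,0,0,0,0,0,255]]' >/dev/null; python3 fz.py;python3 -m crank '[[0,0,1,0,0,0,255],[0,0,0,0,0,0,255]]' >/dev/null; python3 fz.py;python3 -m crank '[[0,0,1,0,0,0,255],[0,0,0,0,0,0,255]]' >/dev/null; python3 fz.py;python3 -m crank '[[0,0,1,0,0,0,255],[0,0,0,0,0,0,255]]' >/dev/null; python3 fz.py;python3 -m crank '[[0,0,1,0,0,0,255],[0,0,0,0,0,0,255]]' >/dev/null; python3 fz.py
```

```text
[149.6    1.32   0.47]
[148.51   1.61   0.41]
[147.49   2.46   0.35]
[146.47   3.37   0.24]
[145.47   3.58   0.43]
[144.47   4.33   0.38]
[143.64   6.55   0.37]
[143.51  12.74   0.38]
[143.39  19.57   0.55]
[143.27  26.54   0.38]
```

Contact starts by z ≈ 149.6, the force rises in a spring line to about 5 N, and the hard stop is at z ≈ 143.8. That is at least 5.8 mm of travel, so the button was fully pressed. Now I'll retract and do a last check.

```bash
python3 -m crank '[[0,0,-10,0,0,0,255],[0,0,-30,0,0,0,255],[0,0,-40,0,0,0,255],[0,0,-40,0,0,0,255],[14,36,0,0,0,0,255],[14,36,0,0,0,0,255],[14,36,0,0,0,0,255],[14,36,0,0,0,0,255],[14,36,0,0,0,0,255],[0,0,0,0,0,0,255],[0,0,0,0,0,0,255]]'
python3 - <<'E'
from h import *
a=get_image('top');b=get_image('scene');save('z_top',a);save('z_scene',b)
m=np.hstack([cv2.resize(a[150:250,270:370],(400,400),interpolation=2),cv2.resize(b[170:270,260:360],(400,400),interpolation=2)]);save('z',m)
for n,im in(('top',a),('scene',b)):
    o=cv2.imread(f'pics/{n}0.png')[:,:,::-1]
    for l in('kettle','mug','sugar_bowl','tea_jar','rolling_pin','ladle','tongs','shaker'):
        r=silhouettes(n,l); 
        print(n,l,[np.round(np.array(d['rect'])*[640,400,640,400]).tolist() for d in r[:1]])
    save('diff_'+n,cv2.absdiff(o.copy(),im)*2)
E
```

```text
clock: 21.7
position: [379.4, -25.8, 259.7]
eef_rot: [179.9, -0.0, -117.2]
contact_force: [0.7, -0.3, 0.7]
gripper_width: -0.1
top kettle [[236.0, 152.0, 301.0, 205.0]]
top mug [[121.0, 216.0, 161.0, 247.0]]
top sugar_bowl [[172.0, 161.0, 204.0, 193.0]]
top tea_jar [[172.0, 216.0, 207.0, 240.0]]
top rolling_pin [[424.0, 188.0, 442.0, 310.0]]
top ladle [[408.0, 145.0, 496.0, 170.0]]
top tongs [[466.0, 186.0, 484.0, 258.0]]
top shaker [[463.0, 185.0, 486.0, 261.0]]
scene kettle []
scene mug [[406.0, 125.0, 430.0, 160.0]]
scene sugar_bowl [[407.0, 162.0, 438.0, 193.0]]
scene tea_jar [[372.0, 135.0, 394.0, 174.0]]
scene rolling_pin [[142.0, 219.0, 208.0, 292.0]]
scene ladle [[151.0, 292.0, 256.0, 378.0]]
scene tongs [[123.0, 266.0, 159.0, 326.0]]
scene shaker [[265.0, 258.0, 276.0, 278.0]]
```

View pics/z.png

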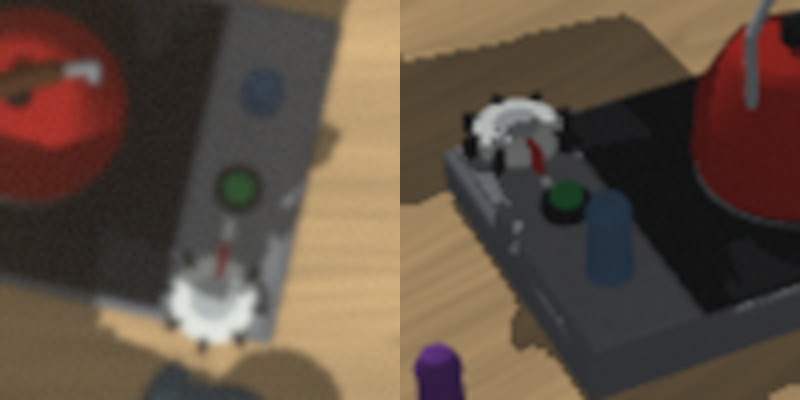

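View pics/z_scene.png

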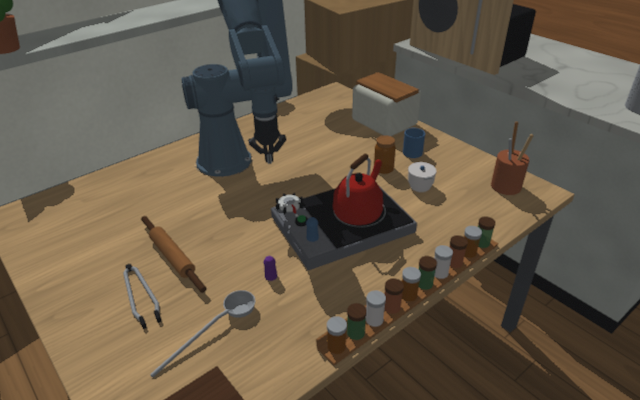

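View pics/z_top.png

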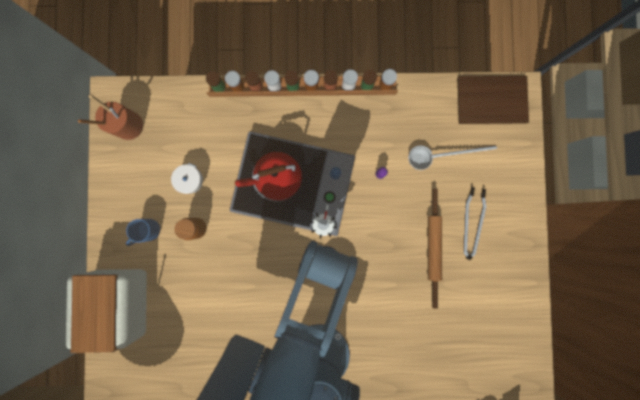

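The red lug points at the mark, the button is up, everything stands where it started, and the arm is clear.

```bash
python3 -c "
from plant import ctrl
print(ctrl.finish_job())"
```

```text
the job is handed in; nothing more can be done
None
```

I turned the wheel three clicks clockwise with one fingertip until the red lug pointed at the white mark. I then pressed the green start button and let it spring back, and handed the job in at about 22 s. No verdict was reported.

**Wheel:** the red lug was seen at the mark after the third click, after the first press, and in the final pictures from both cameras.

**Button:** I pressed it twice. The second press, made with the wheel still at the mark, checked that the first had gone all the way. It moved at least 5.8 mm, with the force rising to about 5 N and then a hard stop. In the last pictures the button is up again.

**Surroundings:** by eye, the kettle, blue shaker and the other things stand where they did at the start. The arm is clear and the force on it is near zero.

**Checks that failed or disagreed:**
- The network did not find the kettle in the final scene picture, though it did in the top one.
- Its best "shaker" was wrong in both final pictures: the tongs in the top view and the purple look-alike in the scene view. I confirmed the blue shaker by eye instead.
- The two cameras differed by about 2.5 mm on where the hob stands.

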